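# Latch the sieve drawer shut

## Task

The drawer of the small sieve housing stands open. Push the drawer fully home, then throw the draw latch's wire loop over so that its crossbar drops in front of the keeper hook on top of the drawer front, and then press the latch lever over until it snaps flat and clamps the drawer. Leave the other things on the bench where they are.

Things in the scene. Friction and masses are not known exactly. Their poses are not given: they have to be found in the camera images.
- housing: Fixed aluminium sieve housing, a box 130 mm deep (x), 124 mm wide (y), 112 mm high, screwed to the bench. Origin: centre of its underside, on the bench. Its own -x axis points out of the drawer side (roughly to the robot), +x to its back, z up. The draw latch stands in the middle of its flat top.
- drawer (a joint): Sliding drawer: m pulled out along the housing's -x; 0 = fully home. Stiff to slide (about 2.5 N), stays where it is left. Its front is a solid block 124 mm wide, 118 mm high and 32 mm thick, its level top 122 mm above the bench; when home its outer face is 99 mm in front of the housing's origin.
- front_center (a point): Centre of the outer face of the drawer front, 63 mm above the bench; moves with the drawer.
- keeper (a point): On the drawer: where the crossbar's middle must lie, 4 mm above the top of the drawer front (126 mm above the bench), against the outer (housing -x) side of the keeper: a dark steel hook plate 30 mm wide (y), 4 mm thick, rising 14 mm and leaning slightly outward. 23 mm of level drawer-front top lies outward of this point.
- lever_hinge (a point): On the housing: middle of the lever's pivot axis (parallel to the housing's y), 126 mm above the bench and 14 mm above the housing's top, 13 mm on the -x side of the housing's origin.
- latch_lever (a joint): Latch lever angle, rad: 0 = upright, positive = tipped to the housing's back (+x), 1.57 = flat, latched (end stop); goes back to -0.45. Stays where left (friction 0.05 Nm). With the crossbar hooked it meets spring resistance (about 3 N at the handle end) from about 0.6, goes over centre at about 1.2 and then snaps on to 1.57 by itself; let go before that, it springs back.
- handle_end (a point): Middle of the 10 mm thick rolled end of the lever handle, 63 mm from the pivot (handle 68 mm long from its pivot). The handle is flat steel, 28 mm wide (y) and 5 mm thick. The loop is hinged on the lever at a point that, with the lever upright, lies 24 mm above the lever's pivot and 10 mm toward the housing's +x.
- latch_loop (a joint): Angle of the wire loop relative to the lever, rad: 0 = pointing along the handle, positive = leaning toward the housing's back, stop at 0.45; negative = thrown over to the drawer front. It swings freely and falls to the side it leans to; at the start it leans back against its stop. The handle passes through it. Lean from vertical = latch_lever + latch_loop.
- latch_bar (a joint): Spring stretch of the loop, m: 0 = slack; about 0.0026 when clamped (8 N per mm).
- bar_center (a point): Middle of the loop's crossbar, a round dark steel bar 8 mm thick and 54 mm long, parallel to the housing's y, carried by two arms 46 mm apart; 84 mm from the loop's hinge when slack.
- tri_clamp: Loose steel ring clamp, 68 x 98 x 14 mm, bystander to the right; origin under its centre.
- gasket_ring: Loose flat rubber ring, 92 mm across, 8 mm thick, bystander to the right; origin under its centre.
- sachet_1: Loose flat sachet 105 x 75 x 20 mm, bystander to the left; origin under its centre.
- sachet_2: Loose flat sachet 105 x 75 x 20 mm, bystander farther left; origin under its centre.

How it is judged (in metres and radians):
On the way, in this order (a step that is already met when the one before it is completed fails the run):
1. the drawer is home (within 4 mm), with the loop not yet thrown over (value of joint drawer below 0.004 m and value of joint latch_loop above -0.5 rad), for 0.2 s.
2. the crossbar lies on the drawer front's top, on the outer side of the keeper (z of bar_center in the frame of keeper between -0.004 and 0.005 m and x of bar_center in the frame of keeper between -0.024 and 0.003 m), for 0.2 s.
At the end, for the whole second after the job is handed in: The drawer is home within 3 mm, the latch lever lies flat (over 1.5 rad) and at rest, and the crossbar sits against the outer side of the keeper (within 4 mm of its seat, not more than 6 mm above it) and pulls on it (the loop's spring is stretched by more than 1 mm) (value of joint drawer below 0.003 m and value of joint latch_lever above 1.5 rad and value of joint latch_bar above 0.001 m and x of bar_center in the frame of keeper between -0.004 and 0.004 m and z of bar_center in the frame of keeper below 0.006 m and velocity of joint latch_lever below 0.05 rad/s); the robot touches nothing.
It fails at once if a bystander (ring clamp, gasket ring or sachet) is shifted by more than 30 mm (distance of any of tri_clamp, gasket_ring, sachet_1, sachet_2 from where it was at the start of the episode above 0.03 m).
It also fails if it takes over 45 s, if anything falls off the work surface, if the arm or the gripper's body presses on something with over 40 N, if the wrist force passes 120 N, or if a joint passes its speed limit or range.

## Robot

A 7-joint arm with a two-finger parallel gripper is mounted at the origin on a cart in front of the work surface, level with it; the furniture and walls round the work are solid. World frame = base frame: x ahead of the robot, y to its left, z up, the work surface at z = 0. Lengths are in mm, angles in rad, forces in N, time in s.
With the tool pointing down it reaches from about 400 to 850 mm from the base axis. Payload 10.4 kg.
Tool frame: the origin (TCP) lies midway between the tips of the shut fingers; the grasp point (between the pads) lies 19 mm behind it (manip.pinch_z is the distance from the TCP to the grasp point, in mm); z points along the fingers, y is the line along which they close (so a half turn about z gives the same grasp; the last joint's range is limited). The gripper opens to 85 mm and grips with 20 to 120 N. Pads are 22 mm wide; open, the fingers measure 114 mm over their backs; the gripper's body (76 mm by 85 mm) begins 54 mm behind the grasp point. The pads swing forward as they close: fully open they stand 13 mm farther back than shut.
Start: joints at [-1.164, 0.332, -0.065, 1.46, 0.022, 1.35, -0.088], TCP at [260.421, 568.183, 231.338] pointing down, gripper open.
Joint ranges: [-2.6, 2.6], [-0.5, 2.12], [-1.47, 1.34], [0.16, 2.42], [-1.27, 4.41], [0.06, 2.06], [-2.6, 2.6]. Speed limits (rad/s): [2.22, 2.22, 2.79, 2.79, 3.14, 3.14, 3.14].

## Interface

Orientations are given as a unit quaternion [x, y, z, w].
In Python, from bench import manip, cams gives the robot as it stands.
- The arm moves only by the shell command python3 -m jog 'ROWS' [FORCE]. ROWS is JSON, a list of rows, each an object of numbers: "dx", "dy", "dz": the shift along the tool's x, y, z in m; "ax", "ay", "az": the turn, a rotation vector about the tool's x, y, z in degrees; "grip": the opening, from 0 (shut) to 1 (fully open). In form: [{"dx": .., "dy": .., "dz": .., "ax": .., "ay": .., "az": .., "grip": ..}, ...]. A call has 1 to 12 rows; each row is the pose to reach, as a shift and turn from the pose commanded when the call began, along the tool's axes at that moment; what a row does not reach only later rows make up. A row lasts 1/12 s, in which the tool goes at most 41.7 mm and 7.16 degrees, less where a joint would pass 70% of its speed; a pose out of reach is approached as far as the arm can. A call with a gripper value outside its range is refused whole. The fingers move at their own pace and stop on an object; FORCE is the grip in N (left out, the last holds). Time passes only in rows, so rows that repeat a pose let the fingers close. It gives the time, the measured TCP pose, the force, the opening and the grip force at its end, in the units of the state.
- manip.get_state(): the state, without advancing time (a new reading comes with each control period).
- cams.grab_frame(name): name is "scene" or "top" or "wrist"; returns a dict with "img" (400x640x3 uint8, red, green, blue), "fx", "fy", "cx", "cy" (pixels), "R" (3x3) and "t" (3): a world point X has camera coordinates R X + t. Camera axes: x right, y down, z forward; pixel columns grow to the right and rows downward; lengths in mm; the calibration is good to about 2 mm. The wrist camera is an equidistant fisheye: a pixel r from the principal point sees the ray r / f radians off the axis. A picture is of the moment at which its call begins. There is no depth.
- manip.close_job(): hands the job in; it is judged then, once.
The state is a dict: "time_s": time; "joints": joint angles; "joint_velocities": joint speeds; "joint_efforts": joint torques, N m; "eef_pos": TCP position; "tool_rot": TCP orientation; "contact_force": force on the tool from outside, world axes, zero at the start; "moment": the same for the moment, N m; "width": opening from 0.0 (shut) to 1.0 (fully open); "grasp_force": force on a finger pad.
Only numpy, scipy, OpenCV 4.12 (cv2) and the standard library are available. Lean on these libraries where they do the work, as an engineer would, in place of code of your own. Each camera call takes 0.05 s, during which the arm holds its last target. There are 200 camera calls.

## Working session

There is one attempt and no reset: what is moved stays moved. The work goes in short steps, Python scripts to look and compute and a shell command to move; the robot and the scene stay as the last step left them, time stands still between calls to the robot, and variables do not carry over. Pictures are saved under pics/ and viewed, at most 10 in all, crops included, and the job is handed in when it is done.

```bash
ls; mkdir -p pics
python3 - <<'E'
from bench import manip,cams
import cv2,numpy as np
for n in("scene","top"):
    f=cams.grab_frame(n); cv2.imwrite(f"pics/{n}0.png",f["img"][:,:,::-1]); print(n,f["fx"],f["fy"],f["cx"],f["cy"],np.round(f["R"],4).tolist(),np.round(f["t"],1))
s=manip.get_state();print(s,manip.pinch_z)
E
```

```text
pics
scene 512.1507368644893 512.1507368644893 313.9791890574991 196.85867277332588 [[0.7736, -0.6333, -0.0203], [-0.4646, -0.5452, -0.6978], [0.4308, 0.5493, -0.716]] [-299.2  495.4 1273.1]
top 412.0258128797766 412.0258128797766 319.7959047797055 200.57172765739642 [[-0.0055, -0.9999, 0.0095], [-0.9952, 0.0046, -0.0979], [0.0979, -0.01, -0.9951]] [ 198.7  572.2 1403.2]
{'time_s': 0.1, 'joints': array([-1.16358585,  0.33279053, -0.06470315,  1.46084814,  0.02157851,
        1.34990401, -0.08850408]), 'joint_velocities': array([ 0.00087278, -0.00144422, -0.00109848, -0.00118852,  0.00105691,
       -0.00014513, -0.00013168]), 'joint_efforts': array([ 1.43740996e-03, -6.26743484e+01,  4.88705363e-02, -3.92433786e+01,
        1.62049674e-02,  6.86821135e-03, -4.09010170e-05]), 'eef_pos': array([260.2919421 , 567.85200456, 230.61121461]), 'tool_rot': array([ 2.13248354e-01,  9.76997822e-01, -6.16908339e-04, -1.16687349e-04]), 'contact_force': array([-0.00411655,  0.45523187,  0.59639311]), 'moment': array([ 0.03205111,  0.00251828, -0.00195494]), 'grasp_force': 0.0, 'width': 1.000153471778289} 18.700000000000003
```

View pics/scene0.png

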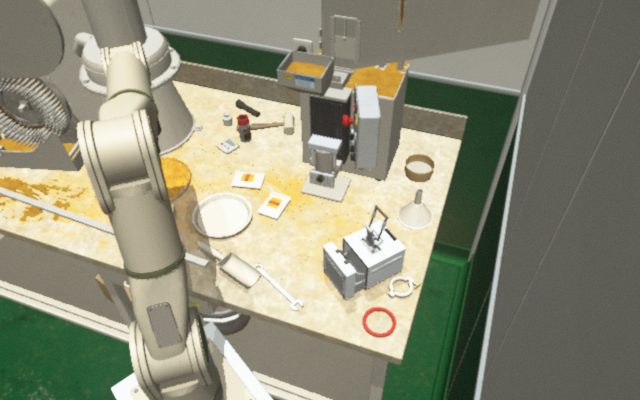

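View pics/top0.png

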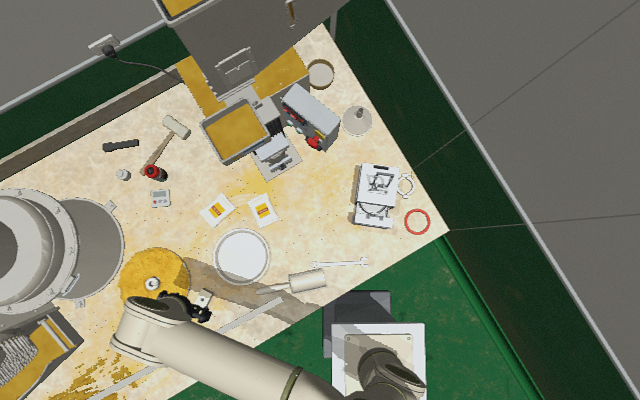

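The housing is at about (365,255) in the scene view and (378,190) in the top view, with the drawer open toward the robot. Next I enlarge that region in both views.

```bash
cat > h.py <<'E'
from bench import manip,cams
import cv2,numpy as np
from scipy.spatial.transform import Rotation as Rot
def ray(f,u,v):
    R=np.array(f["R"]);t=np.array(f["t"]);d=R.T@np.array([(u-f["cx"])/f["fx"],(v-f["cy"])/f["fy"],1]);return -R.T@t,d/np.linalg.norm(d)
def onz(f,u,v,z):
    c,d=ray(f,u,v);return c+d*(z-c[2])/d[2]
def proj(f,X):
    p=np.array(f["R"])@X+np.array(f["t"]);return f["cx"]+f["fx"]*p[0]/p[2],f["cy"]+f["fy"]*p[1]/p[2]
E
python3 - <<'E'
import cv2,numpy as np
a=cv2.imread("pics/scene0.png")[200:300,315:415]; b=cv2.imread("pics/top0.png")[150:240,340:420]
A=cv2.resize(a,(400,400),interpolation=cv2.INTER_CUBIC);B=cv2.resize(b,(356,400),interpolation=cv2.INTER_CUBIC)
cv2.imwrite("pics/crop0.png",np.hstack([A,B]))
E
```

```text
(no output)
```

View pics/crop0.png

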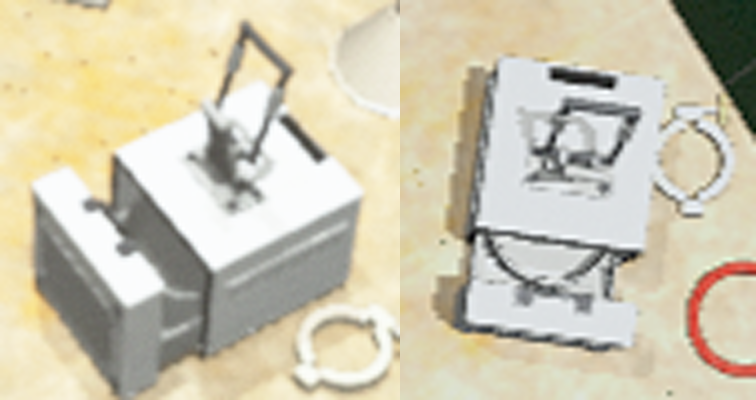

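The crop shows the housing top corners in the top view at about (362.5,163), (399,167.5), (394.4,206) and (357,202). The drawer front's outer top edge runs from (354,223) to (393,227.5), and the loop leans to the back.

Run:
```python
from h import *
f=cams.grab_frame("top");g=cams.grab_frame("scene")
P=[onz(f,u,v,112) for u,v in[(362.5,163),(399.1,167.5),(394.4,206.2),(356.9,202.1)]]
Q=[onz(f,u,v,122) for u,v in[(353.9,223),(392.8,227.5)]]
print(np.round(P),np.round(Q)); 
# scene view crop*0.25+(315,200)
S=[onz(g,315+u/4,200+v/4,z) for u,v,z in[(112,155,112),(212,270,112),(362,195,112),(265,85,112),(33,185,122),(125,305,122)]]
print(np.round(S))
for A in (P,[S[3],S[2],S[1],S[0]]):
    A=np.array(A);print(A.mean(0),np.degrees(np.arctan2(*(A[0]+A[1]-A[2]-A[3])[[1,0]])),np.degrees(np.arctan2(*(A[0]+A[3]-A[1]-A[2])[[1,0]]))-90)
```

```text
[[689.  55. 112.]
 [673. -65. 112.]
 [545. -47. 112.]
 [559.  76. 112.]] [[491.  87. 122.]
 [476. -38. 122.]]
[[556.  71. 112.]
 [540. -49. 112.]
 [666. -70. 112.]
 [686.  48. 112.]
 [490.  80. 122.]
 [471. -37. 122.]]
[616.65351321   4.62008621 112.        ] -8.584035928330822 -6.925368339054458
[6.12011450e+02 1.38387284e-01 1.12000000e+02] -9.685276164132059 -8.626052784356958
```

```bash
python3 -m jog '[{"dx":-0.03,"dy":-0.03,"dz":0.0,"az":-2,"grip":0},{"dx":-0.06,"dy":-0.064,"dz":0.005,"az":-4,"grip":0},{"dx":-0.09,"dy":-0.096,"dz":0.01,"az":-6,"grip":0},{"dx":-0.12,"dy":-0.128,"dz":0.015,"az":-8,"grip":0},{"dx":-0.15,"dy":-0.16,"dz":0.02,"az":-10,"grip":0},{"dx":-0.18,"dy":-0.192,"dz":0.02,"az":-12,"grip":0},{"dx":-0.21,"dy":-0.224,"dz":0.02,"az":-13,"grip":0},{"dx":-0.24,"dy":-0.256,"dz":0.02,"az":-14,"grip":0},{"dx":-0.27,"dy":-0.287,"dz":0.02,"az":-15,"grip":0},{"dx":-0.3,"dy":-0.319,"dz":0.02,"az":-16,"grip":0},{"dx":-0.33,"dy":-0.35,"dz":0.02,"az":-16,"grip":0},{"dx":-0.36,"dy":-0.382,"dz":0.02,"az":-16,"grip":0}]'
python3 - <<'E'
from h import *
s=manip.get_state();R=Rot.from_quat(s["tool_rot"]);print(s["time_s"],s["eef_pos"],R.as_matrix().round(3),s["contact_force"],s["joints"].round(2))
E
```

```text
0.2 [260.33785858 567.95329713 230.85293746] [[-0.909  0.417 -0.   ]
 [ 0.417  0.909 -0.001]
 [-0.    -0.001 -1.   ]] [-0.17243069 -0.53892344 -0.65247512] [-1.16  0.33 -0.06  1.46  0.02  1.35 -0.09]schema error: expected keys dx, dy, dz, ax, ay, az, grip
```

```bash
python3 -m jog '[{"dx":-0.03,"dy":-0.03,"dz":0.0,"ax":0,"ay":0,"az":-2,"grip":0},{"dx":-0.06,"dy":-0.064,"dz":0.005,"ax":0,"ay":0,"az":-4,"grip":0},{"dx":-0.09,"dy":-0.096,"dz":0.01,"ax":0,"ay":0,"az":-6,"grip":0},{"dx":-0.12,"dy":-0.128,"dz":0.015,"ax":0,"ay":0,"az":-8,"grip":0},{"dx":-0.15,"dy":-0.16,"dz":0.02,"ax":0,"ay":0,"az":-10,"grip":0},{"dx":-0.18,"dy":-0.192,"dz":0.02,"ax":0,"ay":0,"az":-12,"grip":0},{"dx":-0.21,"dy":-0.224,"dz":0.02,"ax":0,"ay":0,"az":-13,"grip":0},{"dx":-0.24,"dy":-0.256,"dz":0.02,"ax":0,"ay":0,"az":-14,"grip":0},{"dx":-0.27,"dy":-0.287,"dz":0.02,"ax":0,"ay":0,"az":-15,"grip":0},{"dx":-0.3,"dy":-0.319,"dz":0.02,"ax":0,"ay":0,"az":-16,"grip":0},{"dx":-0.33,"dy":-0.35,"dz":0.02,"ax":0,"ay":0,"az":-16,"grip":0},{"dx":-0.36,"dy":-0.382,"dz":0.02,"ax":0,"ay":0,"az":-16,"grip":0}]'
cat > st.py <<'E'
from h import *
s=manip.get_state();R=Rot.from_quat(s["tool_rot"]).as_matrix();a=np.radians(-8.5);H=np.array([[np.cos(a),np.sin(a),0],[-np.sin(a),np.cos(a),0],[0,0,1]])
print(s["time_s"],"world",s["eef_pos"].round(1),"housing",(H@(s["eef_pos"]-[614,2,0])).round(1),"F_h",(H@s["contact_force"]).round(1),"j",s["joints"].round(2));print("tool axes in housing\n",(H@R).round(3))
E
python3 st.py
```

```text
time_s: 1.2
eef_pos: [420.3, 93.5, 211.5]
tool_rot: [0.075, 0.997, 0.0, 0.0]
contact_force: [1.6, 0.5, -0.2]
width: -0.002
grasp_force: 0.0
1.2 world [420.3  93.5 211.5] housing [-205.1   61.9  211.5] F_h [ 1.5  0.8 -0.2] j [-0.66 -0.11  0.32  1.98  0.04  1.26  1.06]
tool axes in housing
 [[-1.     0.002  0.   ]
 [ 0.002  1.     0.001]
 [-0.     0.001 -1.   ]]
```

```bash
python3 -m jog '[{"dx":-0.01,"dy":-0.03,"dz":0,"ax":0,"ay":0,"az":0,"grip":0},{"dx":-0.019,"dy":-0.04,"dz":0.01,"ax":0,"ay":0,"az":0,"grip":0},{"dx":-0.019,"dy":-0.04,"dz":0.05,"ax":0,"ay":0,"az":0,"grip":0},{"dx":-0.019,"dy":-0.04,"dz":0.09,"ax":0,"ay":0,"az":0,"grip":0},{"dx":-0.019,"dy":-0.04,"dz":0.12,"ax":0,"ay":0,"az":0,"grip":0},{"dx":-0.019,"dy":-0.04,"dz":0.136,"ax":0,"ay":0,"az":0,"grip":0},{"dx":-0.035,"dy":-0.04,"dz":0.136,"ax":0,"ay":0,"az":0,"grip":0},{"dx":-0.05,"dy":-0.04,"dz":0.136,"ax":0,"ay":0,"az":0,"grip":0},{"dx":-0.06,"dy":-0.04,"dz":0.136,"ax":0,"ay":0,"az":0,"grip":0},{"dx":-0.07,"dy":-0.04,"dz":0.136,"ax":0,"ay":0,"az":0,"grip":0},{"dx":-0.075,"dy":-0.04,"dz":0.136,"ax":0,"ay":0,"az":0,"grip":0},{"dx":-0.075,"dy":-0.04,"dz":0.136,"ax":0,"ay":0,"az":0,"grip":0}]'; python3 st.py|head -1
python3 - <<'E'
from h import *
f=cams.grab_frame("scene");a=f["img"][200:300,315:415,::-1];f=cams.grab_frame("top");b=f["img"][150:240,340:420,::-1]
w=cams.grab_frame("wrist")["img"][:,:,::-1]
A=cv2.resize(a,(400,400),interpolation=cv2.INTER_CUBIC);B=cv2.resize(b,(356,400),interpolation=cv2.INTER_CUBIC)
cv2.imwrite("pics/crop1.png",np.hstack([A,B]));cv2.imwrite("pics/w1.png",w)
E
```

```text
time_s: 2.2
eef_pos: [489.2, 44.6, 75.4]
tool_rot: [0.075, 0.997, -0.0, 0.0]
contact_force: [0.7, 0.0, -0.5]
width: -0.001
grasp_force: 0.0
2.2 world [489.2  44.6  75.4] housing [-129.7   23.6   75.4] F_h [ 0.7  0.2 -0.5] j [-0.57  0.2   0.42  2.   -0.1   0.96  1.32]
```

View pics/crop1.png

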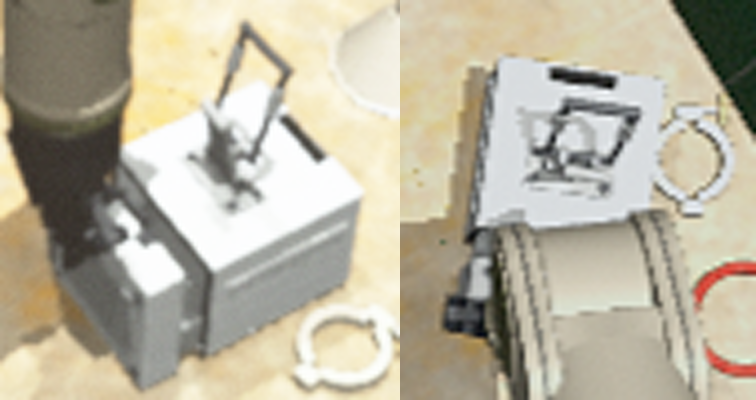

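The fingers are against the drawer front (scene crop about (75,220)) and the drawer is partly pushed in, about 20 mm still open. I push on until the force rises.

```bash
python3 -m jog '[{"dx":-0.006,"dy":0,"dz":0,"ax":0,"ay":0,"az":0,"grip":0},{"dx":-0.012,"dy":0,"dz":0,"ax":0,"ay":0,"az":0,"grip":0},{"dx":-0.016,"dy":0,"dz":0,"ax":0,"ay":0,"az":0,"grip":0},{"dx":-0.018,"dy":0,"dz":0,"ax":0,"ay":0,"az":0,"grip":0},{"dx":-0.018,"dy":0,"dz":0,"ax":0,"ay":0,"az":0,"grip":0}]' >/dev/null; python3 st.py|head -1
```

```text
2.7667 world [506.8  42.   75.3] housing [-112.    23.7   75.3] F_h [-0.6  0.7  0.8] j [-0.55  0.24  0.42  1.96 -0.12  0.97  1.35]
```

View pics/w1.png

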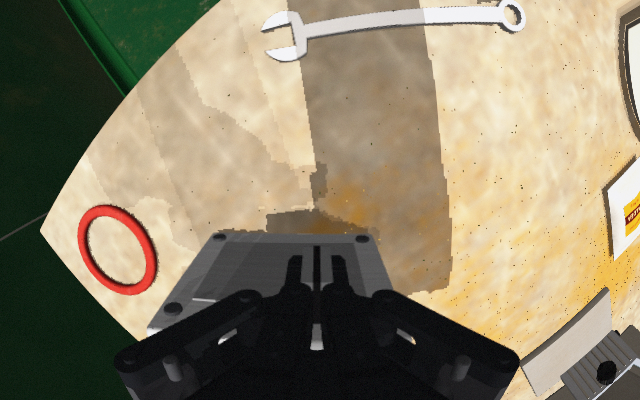

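The wrist view shows the closed fingers at (315,300) on the drawer front (about (200–380,240)). I push on in small steps until it stops.

```bash
for i in 1; do python3 -m jog '[{"dx":-0.003,"dy":0,"dz":0,"ax":0,"ay":0,"az":0,"grip":0},{"dx":-0.005,"dy":0,"dz":0,"ax":0,"ay":0,"az":0,"grip":0},{"dx":-0.005,"dy":0,"dz":0,"ax":0,"ay":0,"az":0,"grip":0}]' >/dev/null; python3 st.py|head -1;done
```

```text
3.0167 world [509.2  41.6  74.6] housing [-109.5   23.7   74.6] F_h [-10.   -0.3   1.8] j [-0.55  0.25  0.42  1.95 -0.12  0.97  1.35]
```

Home contact is confirmed (10 N). I seat it once more, back off and rise, then triangulate the crossbar from its midpoints: about (385.6,173.8) in the top view and (382.1,212.1) in the scene view.

```bash
python3 -m jog '[{"dx":-0.002,"dy":0,"dz":0,"ax":0,"ay":0,"az":0,"grip":0},{"dx":-0.002,"dy":0,"dz":0,"ax":0,"ay":0,"az":0,"grip":0},{"dx":0.01,"dy":0,"dz":0,"ax":0,"ay":0,"az":0,"grip":0},{"dx":0.035,"dy":0,"dz":0,"ax":0,"ay":0,"az":0,"grip":0},{"dx":0.04,"dy":-0.0,"dz":-0.04,"ax":0,"ay":0,"az":0,"grip":0},{"dx":0.04,"dy":-0.01,"dz":-0.08,"ax":0,"ay":0,"az":0,"grip":0},{"dx":0.04,"dy":-0.02,"dz":-0.12,"ax":0,"ay":0,"az":0,"grip":0},{"dx":0.04,"dy":-0.023,"dz":-0.16,"ax":0,"ay":0,"az":0,"grip":0},{"dx":0.04,"dy":-0.023,"dz":-0.19,"ax":0,"ay":0,"az":0,"grip":0}]' >/dev/null; python3 st.py|head -1
python3 - <<'E'
from h import *
a=np.radians(-8.5);H=np.array([[np.cos(a),np.sin(a),0],[-np.sin(a),np.cos(a),0],[0,0,1]])
f=cams.grab_frame("top");g=cams.grab_frame("scene")
def tri(p,q):
    c1,d1=ray(f,*p);c2,d2=ray(g,*q);n=np.cross(d1,d2);s=np.linalg.lstsq(np.c_[d1,-d2,n],c2-c1,rcond=None)[0]
    return c1+s[0]*d1+n*s[2]/2,s[2]*np.linalg.norm(n)
for p,q in [((385.6,173.8),(382.1,212.1)),((377.8,172.9),(376.25,206.25)),((393.5,174.7),(388,218))]:
    X,e=tri(p,q);print(X.round(1),(H@(X-[614,2,0])).round(1),e.round(1))
A=cv2.resize(g["img"][200:300,315:415,::-1],(400,400),interpolation=cv2.INTER_CUBIC);B=cv2.resize(f["img"][150:240,340:420,::-1],(356,400),interpolation=cv2.INTER_CUBIC)
cv2.imwrite("pics/crop2.png",np.hstack([A,B]))
E
```

```text
3.7667 world [468.8  23.3 269.2] housing [-146.8   -0.4  269.2] F_h [1.1 1.5 0.1] j [-0.59 -0.06  0.43  1.82  0.03  1.38  1.25]
[6.322e+02 6.000e-01 2.301e+02] [ 18.2   1.3 230.1] -2.2
[634.2  24.7 232.4] [ 16.6  25.4 232.4] -3.3
[629.9 -23.6 228.3] [ 19.6 -23.  228.3] -1.4
```

View pics/crop2.png

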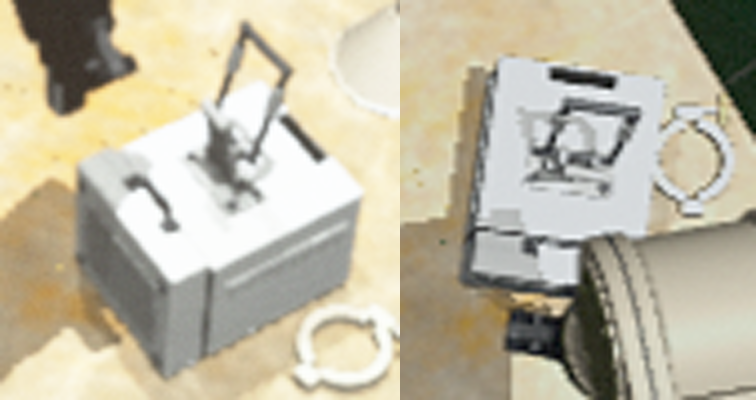

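The drawer is home and the loop still leans back. The crossbar is at about (18, 1, 230) mm in the housing frame, which puts the lever near -0.15. I go over it, descend behind it and push it forward.

```bash
python3 -m jog '[{"dx":-0.035,"dy":0,"dz":-0.005,"ax":0,"ay":0,"az":0,"grip":0},{"dx":-0.07,"dy":0,"dz":-0.005,"ax":0,"ay":0,"az":0,"grip":0},{"dx":-0.105,"dy":0,"dz":-0.005,"ax":0,"ay":0,"az":0,"grip":0},{"dx":-0.14,"dy":0,"dz":-0.005,"ax":0,"ay":0,"az":0,"grip":0},{"dx":-0.175,"dy":0,"dz":-0.005,"ax":0,"ay":0,"az":0,"grip":0},{"dx":-0.207,"dy":0,"dz":0,"ax":0,"ay":0,"az":0,"grip":0},{"dx":-0.207,"dy":0,"dz":0.03,"ax":0,"ay":0,"az":0,"grip":0},{"dx":-0.207,"dy":0,"dz":0.054,"ax":0,"ay":0,"az":0,"grip":0},{"dx":-0.207,"dy":0,"dz":0.054,"ax":0,"ay":0,"az":0,"grip":0}]' >/dev/null; python3 st.py|head -1
python3 -m jog '[{"dx":0.015,"dy":0,"dz":0,"ax":0,"ay":0,"az":0,"grip":0},{"dx":0.03,"dy":0,"dz":0,"ax":0,"ay":0,"az":0,"grip":0},{"dx":0.045,"dy":0,"dz":0,"ax":0,"ay":0,"az":0,"grip":0},{"dx":0.06,"dy":0,"dz":0,"ax":0,"ay":0,"az":0,"grip":0},{"dx":0.07,"dy":0,"dz":0,"ax":0,"ay":0,"az":0,"grip":0},{"dx":0.08,"dy":0,"dz":0,"ax":0,"ay":0,"az":0,"grip":0},{"dx":0.085,"dy":0,"dz":0,"ax":0,"ay":0,"az":0,"grip":0},{"dx":0.085,"dy":0,"dz":0,"ax":0,"ay":0,"az":0,"grip":0},{"dx":0.085,"dy":0,"dz":0,"ax":0,"ay":0,"az":0,"grip":0},{"dx":0.085,"dy":0,"dz":-0.03,"ax":0,"ay":0,"az":0,"grip":0},{"dx":0.085,"dy":0,"dz":-0.06,"ax":0,"ay":0,"az":0,"grip":0},{"dx":0.085,"dy":0,"dz":-0.06,"ax":0,"ay":0,"az":0,"grip":0}]' >/dev/null; python3 st.py|head -1
python3 - <<'E'
from h import *
f=cams.grab_frame("top");g=cams.grab_frame("scene")
A=cv2.resize(g["img"][200:300,315:415,::-1],(400,400),interpolation=cv2.INTER_CUBIC);B=cv2.resize(f["img"][150:240,340:420,::-1],(356,400),interpolation=cv2.INTER_CUBIC)
cv2.imwrite("pics/crop3.png",np.hstack([A,B]))
E
```

```text
4.6167 world [670.9  -6.6 205. ] housing [ 5.75e+01 -1.00e-01  2.05e+02] F_h [-1.1  0.4 -0.3] j [-0.41  0.48  0.51  1.38 -0.23  1.35  1.52]
5.6167 world [591.3   5.8 277.2] housing [-23.    0.4 277.2] F_h [ 0.  -0.4  0.5] j [-0.52  0.24  0.53  1.52 -0.12  1.41  1.43]
```

View pics/crop3.png

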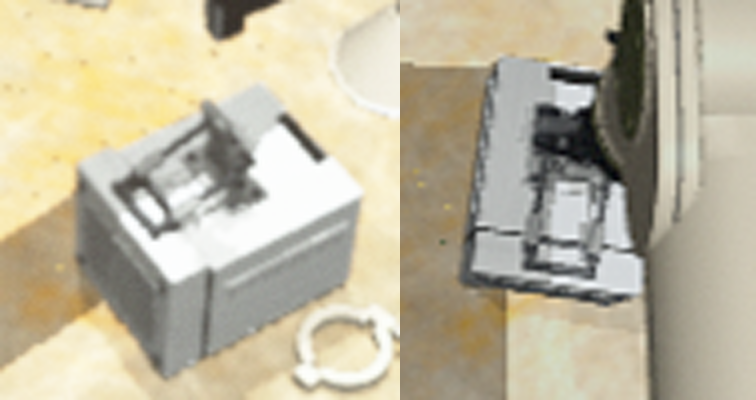

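The loop is now thrown over: the crossbar lies on the drawer-front top outside the hook (scene crop about (140,205), top crop (560,265)). The lever handle is still upright at (210,105). I come down in front of the handle.

```bash
python3 -m jog '[{"dx":0.02,"dy":0,"dz":0,"ax":0,"ay":0,"az":0,"grip":0},{"dx":0.037,"dy":0,"dz":0.0,"ax":0,"ay":0,"az":0,"grip":0},{"dx":0.037,"dy":0,"dz":0.03,"ax":0,"ay":0,"az":0,"grip":0},{"dx":0.037,"dy":0,"dz":0.06,"ax":0,"ay":0,"az":0,"grip":0},{"dx":0.037,"dy":0,"dz":0.08,"ax":0,"ay":0,"az":0,"grip":0},{"dx":0.037,"dy":0,"dz":0.09,"ax":0,"ay":0,"az":0,"grip":0},{"dx":0.037,"dy":0,"dz":0.09,"ax":0,"ay":0,"az":0,"grip":0},{"dx":0.037,"dy":0,"dz":0.09,"ax":0,"ay":0,"az":0,"grip":0}]' >/dev/null; python3 st.py|head -1
```

```text
6.3833 world [552.2  11.6 181.3] housing [-62.6   0.4 181.3] F_h [-0.2 -0.6  0.5] j [-0.55  0.22  0.51  1.75 -0.11  1.21  1.41]
```

```bash
python3 -m jog '[{"dx":-0.018,"dy":0,"dz":0,"ax":0,"ay":0,"az":0,"grip":0},{"dx":-0.034,"dy":0,"dz":0.001,"ax":0,"ay":0,"az":0,"grip":0},{"dx":-0.043,"dy":0,"dz":0.001,"ax":0,"ay":0,"az":0,"grip":0},{"dx":-0.052,"dy":0,"dz":0.001,"ax":0,"ay":0,"az":0,"grip":0},{"dx":-0.06,"dy":0,"dz":0.004,"ax":0,"ay":0,"az":0,"grip":0},{"dx":-0.067,"dy":0,"dz":0.007,"ax":0,"ay":0,"az":0,"grip":0},{"dx":-0.074,"dy":0,"dz":0.012,"ax":0,"ay":0,"az":0,"grip":0},{"dx":-0.08,"dy":0,"dz":0.018,"ax":0,"ay":0,"az":0,"grip":0},{"dx":-0.085,"dy":0,"dz":0.025,"ax":0,"ay":0,"az":0,"grip":0},{"dx":-0.089,"dy":0,"dz":0.031,"ax":0,"ay":0,"az":0,"grip":0},{"dx":-0.092,"dy":0,"dz":0.04,"ax":0,"ay":0,"az":0,"grip":0},{"dx":-0.093,"dy":0,"dz":0.045,"ax":0,"ay":0,"az":0,"grip":0}]' >/dev/null; python3 st.py|head -1
```

```text
7.3833 world [643.7  -2.2 134.4] housing [ 30.    0.3 134.4] F_h [0.4 0.4 0.1] j [-0.44  0.47  0.5   1.55 -0.24  1.18  1.52]
```

```bash
python3 -m jog '[{"dx":0,"dy":0,"dz":0.002,"ax":0,"ay":0,"az":0,"grip":0},{"dx":0,"dy":0,"dz":-0.03,"ax":0,"ay":0,"az":0,"grip":0},{"dx":0,"dy":0,"dz":-0.07,"ax":0,"ay":0,"az":0,"grip":0},{"dx":0,"dy":0.03,"dz":-0.11,"ax":0,"ay":0,"az":0,"grip":0},{"dx":0,"dy":0.07,"dz":-0.15,"ax":0,"ay":0,"az":0,"grip":0},{"dx":0,"dy":0.11,"dz":-0.15,"ax":0,"ay":0,"az":0,"grip":0},{"dx":0.02,"dy":0.15,"dz":-0.15,"ax":0,"ay":0,"az":0,"grip":0},{"dx":0.04,"dy":0.18,"dz":-0.15,"ax":0,"ay":0,"az":0,"grip":0},{"dx":0.07,"dy":0.2,"dz":-0.15,"ax":0,"ay":0,"az":0,"grip":0},{"dx":0.07,"dy":0.2,"dz":-0.15,"ax":0,"ay":0,"az":0,"grip":0}]' >/dev/null; python3 st.py|head -1
python3 - <<'E'
from h import *
f=cams.grab_frame("top");g=cams.grab_frame("scene")
A=cv2.resize(g["img"][200:300,315:415,::-1],(400,400),interpolation=cv2.INTER_CUBIC);B=cv2.resize(f["img"][150:240,340:420,::-1],(356,400),interpolation=cv2.INTER_CUBIC)
cv2.imwrite("pics/crop4.png",np.hstack([A,B]))
E
```

```text
8.2167 world [600.5 214.9 285.8] housing [-44.8 208.5 285.8] F_h [-0.8 -0.1 -0.8] j [-0.75  0.36  0.45  1.36 -0.16  1.46  1.13]
```

View pics/crop4.png

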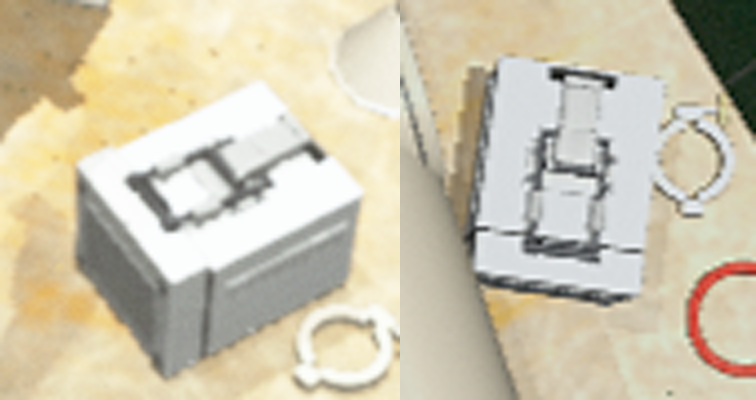

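The lever lies flat toward the back (scene crop about (265,150), top crop (580,110)). The crossbar is drawn up against the keeper at about (155,200), the drawer is closed, the bystanders haven't moved, and the arm is clear.

```bash
python3 -c "
from bench import manip
print(manip.close_job())"
```

```text
the job is handed in; nothing more can be done
None
```

I pushed the drawer home, threw the loop over the keeper and pressed the latch lever flat, and handed the job in at about 8 s; the last picture shows it clamped, but hand-in returned no verdict.

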